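Gauge a brass handle ferrule on a leaning plug gauge and sort it

ROBOT

A 7-joint arm with a two-finger parallel gripper is mounted at the origin on the work surface. World frame = base frame: x ahead of the robot, y to its left, z up, the work surface at z = 0. Lengths are in m, angles in rad, forces in N, time in s.
With the tool pointing down it reaches from about 0.35 to 0.9 m from the base axis. Payload 8.1 kg.
Tool frame: the origin (TCP) lies on the centre line of the jaws, within the pads' length; the fingertips stand 22 mm ahead of it and the grasp point (between the pads) lies 3 mm ahead of it; z points along the fingers, y is the line along which they close (so a half turn about z gives the same grasp; the last joint's range is limited). The gripper opens to 92 mm and grips with 3 to 60 N. Pads are 19 mm wide; open, the fingers measure 130 mm over their backs; the gripper's body (75 mm by 190 mm) begins 47 mm behind the grasp point.
Start: joints at [-1.24, 0.434, 0.025, 1.573, -0.012, 1.134, -0.075], TCP at [0.263, 0.567, 0.249] pointing down, gripper open.
Joint ranges: [-2.62, 2.62], [-0.44, 2.09], [-1.27, 1.32], [0.08, 2.57], [-1.32, 4.46], [0.12, 2], [-2.74, 2.74]. Speed limits (rad/s): [2.22, 2.22, 3.01, 3.01, 3.14, 3.14, 3.14].

INTERFACE

Orientations are given as a unit quaternion [w, x, y, z].
In Python, from plant import ctrl, optics gives the robot as it stands.
- The arm moves only by the tool carry_out, never from a script. Its argument "targets" is a list of rows, each an object of numbers: "jaw": the finger opening in mm, from 0 to 91.8; "dx", "dy", "dz": the shift along the tool's x, y, z in mm; "wx", "wy", "wz": the turn, a rotation vector about the tool's x, y, z in rad. In form: [{"jaw": .., "dx": .., "dy": .., "dz": .., "wx": .., "wy": .., "wz": ..}, ...]. A call has exactly 8 rows; each row shifts and turns the commanded pose from where the row before left it, along the tool's axes as they then stand; what a row does not reach is not made up. A row lasts 1/8 s, in which the tool goes at most 62.5 mm and 10.7 degrees, less where a joint would pass 70% of its speed; a pose out of reach is approached as far as the arm can. A call is refused whole if a number of a shift passes 62.5 or a number of a turn 0.188, either way. A call with a gripper value outside its range is refused whole. The fingers move at their own pace and stop on an object; "squeeze" is the grip in N (left out, the last holds). Time passes only in rows, so rows that do not move let the fingers close, or fill a call up. It gives the time, the measured TCP pose, the force, the opening and the grip force at its end, in the units of the state.
- ctrl.get_obs(): the state, without advancing time (a new reading comes with each control period).
- optics.capture(name): name is "side" or "top"; returns the picture (480x640x3 uint8, red, green, blue); there is no depth.
- optics.camera_params(name): a dict with "fx", "fy", "cx", "cy" (pixels), "k1" (the pictures are not rectified: a ray, as slopes to the right and down, at radius r is drawn at 1 + k1 r^2 times it, then the intrinsics apply), "R" (3x3) and "t" (3): a world point X has camera coordinates R X + t. Camera axes: x right, y down, z forward; pixel columns grow to the right and rows downward; lengths in m; the calibration is good to about 2 mm. A picture is of the moment at which its call begins. camera_params takes no time and is no camera call.
- ctrl.hand_in(): hands the job in; it is judged then, once.
The state is a dict: "time_s": time; "q": joint angles; "joint_velocities": joint speeds; "joint_torque": joint torques, N m; "ee_pos": TCP position; "ee_rot": TCP orientation; "wrist_force": force on the tool from outside, world axes, zero at the start; "wrist_torque": the same for the moment, N m; "finger_gap": finger opening in m; "grasp_force": force on a finger pad.
Only numpy, scipy, OpenCV 4.12 (cv2) and the standard library are available. Lean on these libraries where they do the work, as an engineer would, in place of code of your own. Each camera call takes 0.05 s, during which the arm holds its last target. There are 200 camera calls.

TASK

Take the brass ferrule that stands on the turntable and slide it down the leaning gauge pin, without forcing it, until it goes no further. If it goes fully home against the flange, draw it off and stand it upright in the green tray; if it sticks part-way, draw it off and stand it upright in the red tray. Leave the other ferrule upright on its wooden block, and do not knock over or shift the other things on the bench or knock the steel pommel off the turntable.

Things in the scene. Friction and masses are not known exactly. Their poses are not given: they have to be found in the camera images.
- ferrule_a: Brass ferrule: upright tube, 32 mm outside, 40 mm long, 23 mm mouths, about 90 g; origin at the centre of its underside, z along the bore. Both ferrules look alike; one (not told which) has a ridge inside, narrowing the bore to 16 mm, and will not pass the pin's step. One stands on the turntable, the other on the wooden rest block.
- ferrule_b: Brass ferrule: upright tube, 32 mm outside, 40 mm long, 23 mm mouths, about 90 g; origin at the centre of its underside, z along the bore. Both ferrules look alike; one (not told which) has a ridge inside, narrowing the bore to 16 mm, and will not pass the pin's step. One stands on the turntable, the other on the wooden rest block.
- gauge_pin: Steel pin, fixed, leaning 30 deg towards the robot. Origin: centre of its foot on the face of a 44 mm flange, 70 mm above the table; z along the pin to its tip, y level. 20 mm diameter to z = 30 mm, taper to 12 mm at z = 34, nose to z = 52. Blue plate, 90 x 80 mm, 6 mm below the flange face. A ferrule that fits goes to z = 0; a ridged one stops with its underside about 23 mm up.
- wheel: Foot of a freely spinning turntable (banding wheel), fixed; origin at the centre of its underside, on the spin axis. Its aluminium disc, 190 mm in diameter, has its top 60 mm above the table and turns at a touch. The ferrule to test stands on it 35 to 75 mm from the axis.
- rest: Fixed block of light wood, 70 x 70 mm, 60 mm high, on which the ferrule that is not to be touched stands; origin at the centre of its underside.
- tray_green: Green plastic tray, fixed, 120 x 120 mm, 15 mm high outside, walls and floor 4 mm thick (inner floor at z = 4 mm); origin at the centre of its underside, sides along its x and y. For a ferrule that fits.
- tray_red: Red plastic tray, fixed, 120 x 120 mm, 15 mm high outside, walls and floor 4 mm thick (inner floor at z = 4 mm); origin at the centre of its underside, sides along its x and y. For a ferrule that sticks.
- pommel: Bystander: small steel pommel nut, 26 mm diameter, 26 mm high, standing on the turntable across the axis from the ferrule; origin at the centre of its underside. It may ride round with the disc.
- handle_block: Bystander: dark wood handle block lying on the bench, 120 x 35 x 28 mm; origin under its centre.
- tumbler: Bystander: yellow drinking tumbler, 72 mm diameter, 170 mm high; origin under its centre.
- epoxy: Bystander: white bottle with a blue cap, 40 mm diameter, 100 mm high; origin under its centre.
- hammer: Bystander: hammer lying at the right of the bench along its own x, about 260 mm long.
- brush: Bystander: brush lying towards the back of the bench, along its own x.

How it is judged:
On the way, in this order (a step that is already met when the one before it is completed fails the run):
1. the ferrule on the turntable is lifted straight off it in the fingers (at least 25 mm clear of the disc while still above or beside it) (((height (world z) of ferrule_a above 0.085 m and horizontal distance between ferrule_a and wheel below 0.16 m and contact force between the fingers and ferrule_a above 0.5 N) or (height (world z) of ferrule_b above 0.085 m and horizontal distance between ferrule_b and wheel below 0.16 m and contact force between the fingers and ferrule_b above 0.5 N))), for 0.1 s.
2. the ferrule has been slid down the gauge pin until it stops: home within 4 mm of the flange if it fits, resting on the pin's step (underside 16 to 28 mm up the pin) if it does not (((x of ferrule_a in the frame of gauge_pin between -0.004 and 0.004 m and y of ferrule_a in the frame of gauge_pin between -0.004 and 0.004 m and z of ferrule_a in the frame of gauge_pin between -0.003 and 0.004 m and angle between the z axis of ferrule_a and the z axis of gauge_pin, either way round below 0.13 rad and contact force between ferrule_a and gauge_pin above 0.1 N) or (x of ferrule_b in the frame of gauge_pin between -0.005 and 0.005 m and y of ferrule_b in the frame of gauge_pin between -0.005 and 0.005 m and z of ferrule_b in the frame of gauge_pin between 0.016 and 0.028 m and angle between the z axis of ferrule_b and the z axis of gauge_pin, either way round below 0.22 rad and contact force between ferrule_b and gauge_pin above 0.1 N))), for 0.2 s.
At the end, for the whole second after the job is handed in: The tested ferrule stands upright (within 0.1 rad) and at rest on the floor of the right tray (centre within 42 mm of the tray's centre along each side): green if it fitted, red if it stuck; the other ferrule still stands upright on its wooden block (((horizontal distance between ferrule_b and rest below 0.035 m and height (world z) of ferrule_b above 0.055 m and angle between ferrule_b's own z axis and vertical below 0.15 rad and x of ferrule_a in the frame of tray_green between -0.042 and 0.042 m and y of ferrule_a in the frame of tray_green between -0.042 and 0.042 m and z of ferrule_a in the frame of tray_green below 0.008 m and angle between ferrule_a's own z axis and vertical below 0.1 rad and linear speed of ferrule_a below 0.02 m/s) or (horizontal distance between ferrule_a and rest below 0.035 m and height (world z) of ferrule_a above 0.055 m and angle between ferrule_a's own z axis and vertical below 0.15 rad and x of ferrule_b in the frame of tray_red between -0.042 and 0.042 m and y of ferrule_b in the frame of tray_red between -0.042 and 0.042 m and z of ferrule_b in the frame of tray_red below 0.008 m and angle between ferrule_b's own z axis and vertical below 0.1 rad and linear speed of ferrule_b below 0.02 m/s))); the robot touches nothing.
It fails at once if the ferrule is forced on the gauge pin (more than 40 N) (contact force between any of ferrule_a, ferrule_b and gauge_pin above 40 N).
It fails at once if the pommel is knocked over or off the turntable (height (world z) of pommel below 0.05 m or angle between pommel's own z axis and vertical above 0.5 rad).
It fails at once if another thing on the bench is shifted by more than 30 mm (distance of any of handle_block, tumbler, epoxy, hammer, brush from where it was at the start of the episode above 0.03 m).
It fails at once if both ferrules are moved (more than 30 mm) (distance of each of ferrule_a, ferrule_b from where it was at the start of the episode above 0.03 m).
It also fails if it takes over 50 s, if anything falls off the work surface, if the arm or the gripper's body presses on something with over 40 N, if the wrist force passes 120 N, or if a joint passes its speed limit or range.

## Working session

There is one attempt and no reset: what is moved stays moved. The work goes in short steps, Python scripts to look and compute and a tool call to move; the robot and the scene stay as the last step left them, time stands still between calls to the robot, and variables do not carry over. Pictures are saved under pics/ and viewed, at most 10 in all, crops included, and the job is handed in when it is done.

Besides the shell and the picture viewer there is one more tool, called after "Request:" as name(argument=value, ...) on one line, values as JSON. carry_out: Moves the arm, as the interface text tells. Its arguments: {"type":"object","properties":{"targets":{"type":"array"},"squeeze":{"type":"number"}},"required":["targets"]}

```bash
mkdir -p pics; python3 - <<'E'
from plant import ctrl, optics
import cv2
for n in("top","side"):
    im=optics.capture(n); cv2.imwrite(f"pics/{n}0.png",im[:,:,::-1])
    p=optics.camera_params(n); print(n,p)
o=ctrl.get_obs(); print(o)
E
```

```text
top {'fx': 545.9313301838454, 'fy': 545.9313301838454, 'cx': 315.5910688765135, 'cy': 239.57558165587233, 'k1': -0.048420613843863966, 'R': array([[-0.00258917, -0.99999407,  0.00227128],
       [-0.99579823,  0.00237038, -0.09154383],
       [ 0.09153791, -0.00249876, -0.99579846]]), 't': array([0.00376651, 0.55014023, 1.45331385])}
side {'fx': 489.8662310008633, 'fy': 489.8662310008633, 'cx': 320.6805831234646, 'cy': 239.76588338068447, 'k1': 0.03096879685480181, 'R': array([[-0.96366033, -0.26631139,  0.02090491],
       [-0.1943976 ,  0.64545468, -0.73864594],
       [ 0.18321665, -0.71586766, -0.67376936]]), 't': array([0.55043571, 0.1514529 , 1.05732629])}
{'time_s': 0.1, 'q': array([-1.23961029,  0.4351379 ,  0.02496828,  1.57399888, -0.01156638,
        1.13398678, -0.075114  ]), 'joint_velocities': array([ 0.00149224, -0.0010748 , -0.00091843, -0.00280069,  0.00016733,
        0.00139288,  0.00098652]), 'joint_torque': array([ 2.61085850e-03, -6.69124317e+01,  9.87619869e-01, -3.15146863e+01,
       -6.05866243e-02,  3.73308000e-02,  5.51205767e-05]), 'ee_pos': array([0.26256869, 0.56670814, 0.24803574]), 'ee_rot': array([-7.28925263e-05,  2.15227807e-01,  9.76563623e-01, -6.89522036e-04]), 'wrist_force': array([-0.27868003, -0.00494096, -0.90689428]), 'wrist_torque': array([ 0.01885737, -0.00892449, -0.01146148]), 'grasp_force': 0.0, 'finger_gap': 0.09220037173231818}
```

View pics/top0.png

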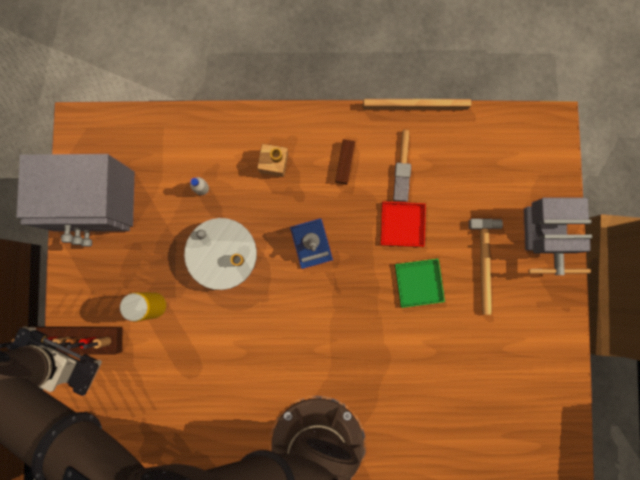

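View pics/side0.png

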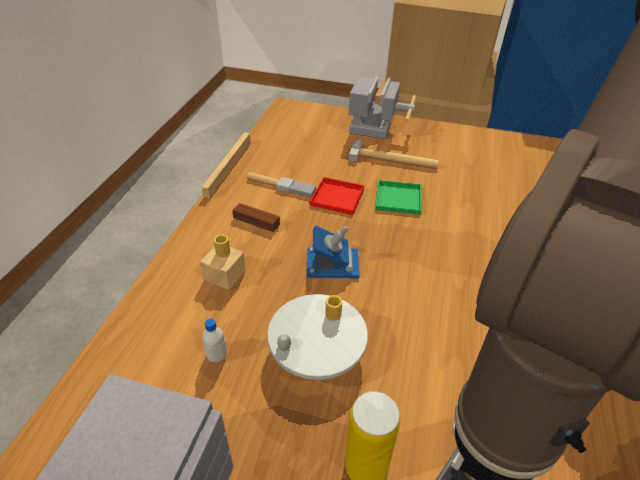

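The top picture shows the test ferrule at (236,259), disc centre (220,253), pommel (201,235), pin (311,242), and trays at red (403,225) and green (419,283). The side picture has the ferrule at (334,308) and the pin at (338,240). I'll enlarge both.

```bash
python3 - <<'E'
import cv2
a=cv2.imread("pics/top0.png")[205:305,180:340]; cv2.imwrite("pics/topc.png",cv2.resize(a,None,fx=5,fy=5,interpolation=cv2.INTER_CUBIC))
a=cv2.imread("pics/side0.png")[215:335,290:390]; cv2.imwrite("pics/sidec.png",cv2.resize(a,None,fx=5,fy=5,interpolation=cv2.INTER_CUBIC))
E
```

```text
(no output)
```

View pics/topc.png

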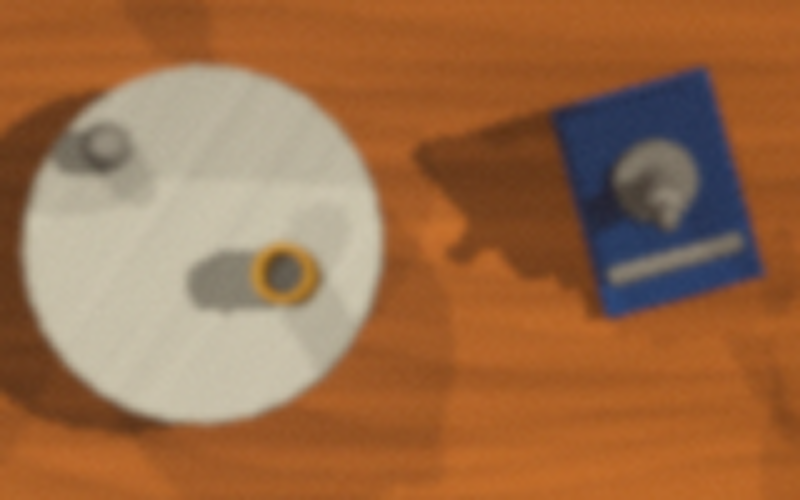

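View pics/sidec.png

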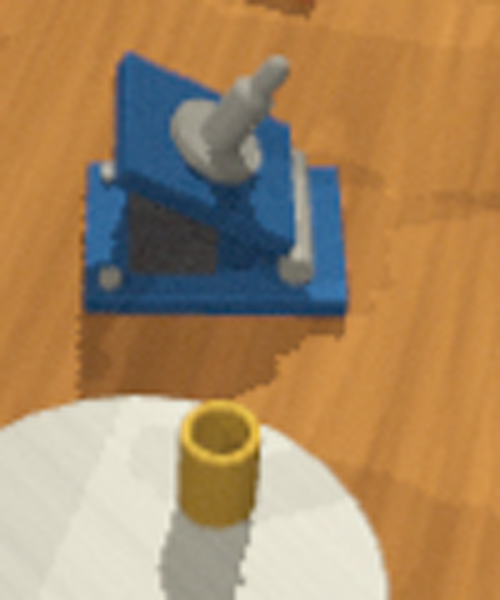

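The top crop (scale 5, offset 180,205) shows the ferrule rim centre at (283,274), disc centre (202,243), flange centre (655,181) and pin tip (668,218). The side crop (offset 290,215) has the ferrule rim at (220,433), flange (216,142) and tip (278,66). The pin is yawed.

```bash
cat > h.py <<'E'
import numpy as np, cv2
from plant import ctrl, optics
from scipy.spatial.transform import Rotation as Ro
from scipy.optimize import least_squares
P={n:optics.camera_params(n) for n in("top","side")}
def K(n): p=P[n]; return np.array([[p["fx"],0,p["cx"]],[0,p["fy"],p["cy"]],[0,0,1.]]),np.array([p["k1"],0,0,0.])
def proj(n,X): return cv2.projectPoints(np.atleast_2d(np.float64(X)),cv2.Rodrigues(P[n]["R"])[0],P[n]["t"],*K(n))[0][:,0]
def ray(n,px):
    u=cv2.undistortPoints(np.float64([[px]]),*K(n))[0,0]; R=P[n]["R"]; return -R.T@P[n]["t"],R.T@np.array([*u,1.])
def onz(n,px,z): c,d=ray(n,px); return c+d*(z-c[2])/d[2]
def tri(a,b):
    A=np.zeros((3,3));v=np.zeros(3);L=[]
    for n,px in(("top",a),("side",b)):
        c,d=ray(n,px);d/=np.linalg.norm(d);M=np.eye(3)-np.outer(d,d);A+=M;v+=M@c;L.append((M,c))
    X=np.linalg.solve(A,v); return X,[round(1e3*np.linalg.norm(M@(X-c)),1) for M,c in L]
tc=lambda u,v:((u+.5)/5-.5+180,(v+.5)/5-.5+205)
sc=lambda u,v:((u+.5)/5-.5+290,(v+.5)/5-.5+215)
def pinR(yaw): return Ro.from_euler("z",yaw).as_matrix()@Ro.from_euler("y",-30,degrees=True).as_matrix()
E
python3 - <<'E'
from h import *
np.set_printoptions(precision=4,suppress=True)
print("fer",tri(tc(283,274),sc(220,433)),onz("top",tc(283,274),.1),onz("side",sc(220,433),.1))
print("disc",onz("top",tc(202,243),.06)); print("pommel top",onz("top",tc(107,147),.086))
print("flange",tri(tc(655,181),sc(216,142)),"tip",tri(tc(668,218),sc(278,66)))
f=lambda p:np.concatenate([(proj(n,[*p[:2],.07]+pinR(p[2])@[0,0,z])[0]-px) for n,z,px in(("top",0,tc(655,181)),("side",0,sc(216,142)),("top",52,tc(668,218)),("side",52,sc(278,66))) for z in [z/1000]])
r=least_squares(f,[.5,0,0]); print(r.x,r.fun)
for nm,px in dict(red=(403,225),green=(419,283)).items(): print(nm,onz("top",px,.015))
for nm,px,z in(("tumb",(132,307),.17),("epoxy",(196,183),.1),("rest",(276,155),.1)): print(nm,onz("top",px,z))
E
```

```text
fer (array([0.4918, 0.2065, 0.0978]), [np.float64(1.0), np.float64(1.0)]) [0.4927 0.2063 0.1   ] [0.4904 0.2082 0.1   ]
disc [0.5114 0.2551 0.06  ]
pommel top [0.5598 0.3008 0.086 ]
flange (array([0.5416, 0.0154, 0.0665]), [np.float64(1.5), np.float64(1.5)]) tip (array([0.5179, 0.0085, 0.1121]), [np.float64(2.2), np.float64(2.2)])
[0.5416 0.0171 0.2951] [-0.5471  0.4797 -0.7512 -0.7876 -0.291   1.2636 -0.4807 -0.8038]
red [ 0.5906 -0.2371  0.015 ]
green [ 0.4321 -0.278   0.015 ]
tumb [0.3735 0.4489 0.17  ]
epoxy [0.6918 0.3133 0.1   ]
rest [0.7653 0.1054 0.1   ]
```

Request:
carry_out(targets=[{"jaw":60,"dx":-51,"dy":-33,"dz":0},{"jaw":60,"dx":-51,"dy":-33,"dz":0},{"jaw":60,"dx":-51,"dy":-33,"dz":0},{"jaw":60,"dx":-51,"dy":-33,"dz":0},{"jaw":60,"dx":-51,"dy":-33,"dz":0},{"jaw":60,"dx":-51,"dy":-33,"dz":0},{"jaw":60,"dx":-51,"dy":-33,"dz":10},{"jaw":60,"dx":0,"dy":0,"dz":30}], squeeze=12)

```text
invalid input
```

Request:
carry_out(targets=[{"jaw":60,"dx":-51,"dy":-33,"dz":0,"wx":0,"wy":0,"wz":0},{"jaw":60,"dx":-51,"dy":-33,"dz":0,"wx":0,"wy":0,"wz":0},{"jaw":60,"dx":-51,"dy":-33,"dz":0,"wx":0,"wy":0,"wz":0},{"jaw":60,"dx":-51,"dy":-33,"dz":0,"wx":0,"wy":0,"wz":0},{"jaw":60,"dx":-51,"dy":-33,"dz":0,"wx":0,"wy":0,"wz":0},{"jaw":60,"dx":-51,"dy":-33,"dz":0,"wx":0,"wy":0,"wz":0},{"jaw":60,"dx":-51,"dy":-33,"dz":10,"wx":0,"wy":0,"wz":0},{"jaw":60,"dx":0,"dy":0,"dz":30,"wx":0,"wy":0,"wz":0}], squeeze=12)

```text
time_s: 1.1
ee_pos: [0.4931, 0.2022, 0.2095]
ee_rot: [0.002, 0.22, 0.976, 0.0]
wrist_force: [-0.7, 0.1, -0.6]
finger_gap: 0.0598
grasp_force: 0.0
```

Request:
carry_out(targets=[{"jaw":60,"dx":3,"dy":4,"dz":25,"wx":0,"wy":0,"wz":0},{"jaw":60,"dx":0,"dy":0,"dz":25,"wx":0,"wy":0,"wz":0},{"jaw":60,"dx":0,"dy":0,"dz":0,"wx":0,"wy":0,"wz":0},{"jaw":60,"dx":0,"dy":0,"dz":0,"wx":0,"wy":0,"wz":0},{"jaw":60,"dx":0,"dy":0,"dz":0,"wx":0,"wy":0,"wz":0},{"jaw":60,"dx":0,"dy":0,"dz":0,"wx":0,"wy":0,"wz":0},{"jaw":60,"dx":0,"dy":0,"dz":0,"wx":0,"wy":0,"wz":0},{"jaw":60,"dx":0,"dy":0,"dz":0,"wx":0,"wy":0,"wz":0}])

```text
time_s: 2.1
ee_pos: [0.4886, 0.2124, 0.1589]
ee_rot: [0.0, 0.215, 0.977, 0.0]
wrist_force: [-0.1, -0.3, 1.1]
finger_gap: 0.0602
grasp_force: 0.0
```

```bash
python3 - <<'E'
from h import *
np.set_printoptions(precision=4,suppress=True)
o=ctrl.get_obs(); print(o["ee_pos"],o["ee_rot"],o["q"])
R=Ro.from_quat(np.roll(o["ee_rot"],-1)).as_matrix(); print(R)
print("to grasp TCP [tool mm]",1e3*R.T@(np.array([.4918,.2070,.092])-o["ee_pos"]))
E
```

```text
[0.4886 0.2124 0.1589] [0.0001 0.2152 0.9766 0.0001] [-0.6296  0.3822  0.1569  1.9178 -0.0779  0.8471  0.7048]
[[-0.9074  0.4204  0.0003]
 [ 0.4204  0.9074  0.0002]
 [-0.0001  0.0003 -1.    ]]
to grasp TCP [tool mm] [-5.1974 -3.531  66.9175]
```

Request:
carry_out(targets=[{"jaw":60,"dx":-5,"dy":-3.5,"dz":0,"wx":0,"wy":0,"wz":0},{"jaw":60,"dx":0,"dy":0,"dz":30,"wx":0,"wy":0,"wz":0},{"jaw":60,"dx":0,"dy":0,"dz":27,"wx":0,"wy":0,"wz":0},{"jaw":60,"dx":0,"dy":0,"dz":10,"wx":0,"wy":0,"wz":0},{"jaw":60,"dx":0,"dy":0,"dz":0,"wx":0,"wy":0,"wz":0},{"jaw":45,"dx":0,"dy":0,"dz":0,"wx":0,"wy":0,"wz":0},{"jaw":38,"dx":0,"dy":0,"dz":0,"wx":0,"wy":0,"wz":0},{"jaw":38,"dx":0,"dy":0,"dz":0,"wx":0,"wy":0,"wz":0}], squeeze=12)

```text
time_s: 3.1
ee_pos: [0.4919, 0.2072, 0.0923]
ee_rot: [0.0, 0.215, 0.977, 0.0]
wrist_force: [0.1, 0.4, -0.7]
finger_gap: 0.0388
grasp_force: 0.0
```

```bash
python3 - <<'E'
from h import *
np.set_printoptions(precision=4,suppress=True)
o=ctrl.get_obs(); print(o["ee_pos"],o["finger_gap"],o["wrist_force"])
a,b=[optics.capture(n)[:,:,::-1] for n in("top","side")]
a=cv2.resize(a[215:305,190:290],None,fx=4,fy=4,interpolation=2); b=cv2.resize(b[255:375,280:380],None,fx=4,fy=4,interpolation=2)
im=np.zeros((480,800,3),np.uint8); im[:360,:400]=a; im[:,400:]=b; cv2.imwrite("pics/g1.png",im)
E
```

```text
[0.4919 0.2072 0.0923] 0.03877185061963367 [ 0.1175  0.3689 -0.6902]
```

View pics/g1.png

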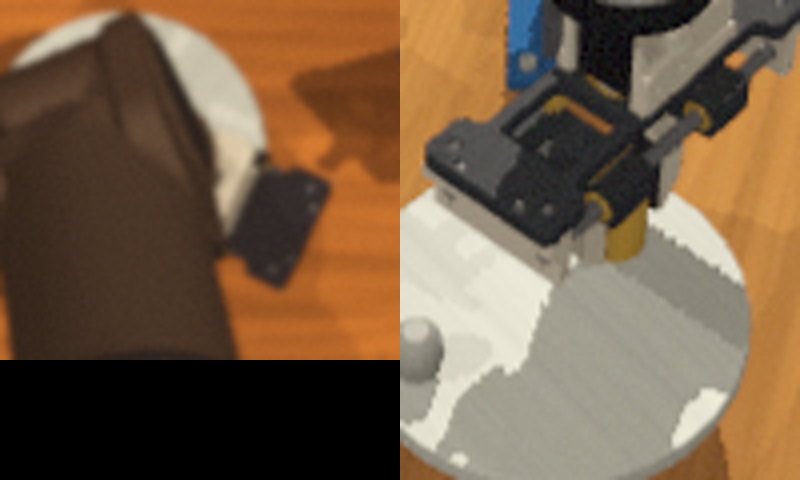

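The ferrule's lower half shows between the fingers in the side view (about (625,235)), and the pommel is upright at (420,345). I'll close and lift.

Request:
carry_out(targets=[{"jaw":34,"dx":0,"dy":0,"dz":0,"wx":0,"wy":0,"wz":0},{"jaw":28,"dx":0,"dy":0,"dz":0,"wx":0,"wy":0,"wz":0},{"jaw":28,"dx":0,"dy":0,"dz":0,"wx":0,"wy":0,"wz":0},{"jaw":28,"dx":0,"dy":0,"dz":0,"wx":0,"wy":0,"wz":0},{"jaw":28,"dx":0,"dy":0,"dz":-15,"wx":0,"wy":0,"wz":0},{"jaw":28,"dx":0,"dy":0,"dz":-40,"wx":0,"wy":0,"wz":0},{"jaw":28,"dx":0,"dy":0,"dz":-50,"wx":0,"wy":0,"wz":0},{"jaw":28,"dx":0,"dy":0,"dz":-25,"wx":0,"wy":0,"wz":0}], squeeze=15)

```text
time_s: 4.2
ee_pos: [0.4924, 0.2072, 0.2254]
ee_rot: [0.001, 0.215, 0.977, 0.001]
wrist_force: [1.9, 0.5, -0.0]
finger_gap: 0.0316
grasp_force: 15.0
```

```bash
cat >> h.py <<'E'
np.set_printoptions(precision=4,suppress=True)
foot=np.array([.5416,.0171,.07]); yaw=.293; ax=pinR(yaw)[:,2]
def pose(): o=ctrl.get_obs(); return o["ee_pos"],Ro.from_quat(np.roll(o["ee_rot"],-1)).as_matrix(),o
def swing(R,t): c=np.cross(R[:,2],t); s=np.linalg.norm(c); return R.T@(c/s*np.arctan2(s,R[:,2]@t))
E
python3 - <<'E'
from h import *
p,R,o=pose(); w=swing(R,-ax); R2=R@Ro.from_rotvec(w).as_matrix()
print(ax,w,p); print(1e3*R2.T@(foot+ax*.129-p)); print(1e3*R.T@(foot+ax*.129-p))
E
```

```text
[-0.4787 -0.1444  0.866 ] [-0.345  -0.3888 -0.    ] [0.4924 0.2072 0.2254]
[ -67.4128 -202.7363    1.6235]
[ -76.3286 -194.8249   43.2011]
```

Request:
carry_out(targets=[{"jaw":28,"dx":0,"dy":0,"dz":0,"wx":-0.115,"wy":-0.13,"wz":0},{"jaw":28,"dx":0,"dy":0,"dz":0,"wx":-0.115,"wy":-0.13,"wz":0},{"jaw":28,"dx":0,"dy":0,"dz":0,"wx":-0.115,"wy":-0.13,"wz":0},{"jaw":28,"dx":-17,"dy":-50,"dz":0,"wx":0,"wy":0,"wz":0},{"jaw":28,"dx":-17,"dy":-50,"dz":0,"wx":0,"wy":0,"wz":0},{"jaw":28,"dx":-17,"dy":-50,"dz":0,"wx":0,"wy":0,"wz":0},{"jaw":28,"dx":-16,"dy":-50,"dz":0,"wx":0,"wy":0,"wz":0},{"jaw":28,"dx":0,"dy":0,"dz":0,"wx":0,"wy":0,"wz":0}])

```text
time_s: 5.2
ee_pos: [0.4817, 0.0429, 0.1914]
ee_rot: [0.213, 0.212, 0.947, 0.115]
wrist_force: [0.8, -0.0, -0.7]
finger_gap: 0.032
grasp_force: 15.0
```

Request:
carry_out(targets=[{"jaw":28,"dx":0,"dy":0,"dz":0,"wx":0,"wy":0,"wz":0},{"jaw":28,"dx":0,"dy":0,"dz":0,"wx":0,"wy":0,"wz":0},{"jaw":28,"dx":0,"dy":0,"dz":0,"wx":0,"wy":0,"wz":0},{"jaw":28,"dx":0,"dy":0,"dz":0,"wx":0,"wy":0,"wz":0},{"jaw":28,"dx":0,"dy":0,"dz":0,"wx":0,"wy":0,"wz":0},{"jaw":28,"dx":0,"dy":0,"dz":0,"wx":0,"wy":0,"wz":0},{"jaw":28,"dx":0,"dy":0,"dz":0,"wx":0,"wy":0,"wz":0},{"jaw":28,"dx":0,"dy":0,"dz":0,"wx":0,"wy":0,"wz":0}])

```text
time_s: 6.2
ee_pos: [0.482, 0.046, 0.1911]
ee_rot: [0.213, 0.21, 0.947, 0.116]
wrist_force: [-0.0, 0.4, -1.2]
finger_gap: 0.0317
grasp_force: 15.0
```

```bash
python3 - <<'E'
from h import *
p,R,o=pose(); print(p,o["wrist_force"],o["finger_gap"],o["q"]); print("swing left",swing(R,-ax),"to pre",1e3*R.T@(foot+ax*.129-p))
b=optics.capture("side")[:,:,::-1]; cv2.imwrite("pics/s2raw.png",b)
print("pred underside,tip,tcp px",proj("side",[p+R[:,2]*.032,foot+ax*.052,p]))
cv2.imwrite("pics/s2.png",cv2.resize(b[170:290,280:400],None,fx=5,fy=5,interpolation=2))
E
```

```text
[0.482  0.046  0.1911] [-0.0486  0.4167 -1.1587] 0.031701176008366035 [-0.294   0.0782  0.1356  2.3725 -0.3143  0.2154  1.265 ]
swing left [-0.0275 -0.0217  0.    ] to pre [-16.0734 -45.7181   1.1694]
pred underside,tip,tcp px [[351.0085 223.63  ]
 [344.7055 227.0216]
 [359.3691 212.9941]]
```

View pics/s2.png

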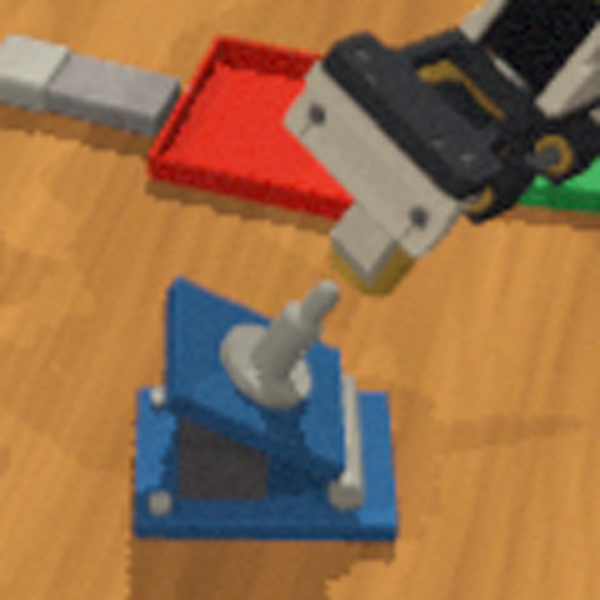

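The side crop shows the ferrule in the fingers with its lower end near (372,275) and the pin tip at (325,290). One row was cut short, leaving 46 mm sideways.

Request:
carry_out(targets=[{"jaw":28,"dx":-4,"dy":-12,"dz":3,"wx":-0.014,"wy":-0.011,"wz":0},{"jaw":28,"dx":-4,"dy":-12,"dz":4,"wx":-0.0135,"wy":-0.011,"wz":0},{"jaw":28,"dx":-4,"dy":-11,"dz":4,"wx":0,"wy":0,"wz":0},{"jaw":28,"dx":-4,"dy":-11,"dz":4,"wx":0,"wy":0,"wz":0},{"jaw":28,"dx":0,"dy":0,"dz":0,"wx":0,"wy":0,"wz":0},{"jaw":28,"dx":0,"dy":0,"dz":0,"wx":0,"wy":0,"wz":0},{"jaw":28,"dx":0,"dy":0,"dz":0,"wx":0,"wy":0,"wz":0},{"jaw":28,"dx":0,"dy":0,"dz":0,"wx":0,"wy":0,"wz":0}])

```text
time_s: 7.25
ee_pos: [0.4865, 0.0009, 0.1693]
ee_rot: [0.226, 0.207, 0.943, 0.126]
wrist_force: [0.6, 0.7, -1.2]
finger_gap: 0.0315
grasp_force: 15.0
```

```bash
python3 - <<'E'
from h import *
p,R,o=pose(); print(p,o["wrist_force"],o["finger_gap"],o["q"]); print("swing left",swing(R,-ax),"to pre",1e3*R.T@(foot+ax*.129-p))
a,b=[optics.capture(n)[:,:,::-1] for n in("top","side")]
U=p+R[:,2]*.032
print("pred underside,tip px crop")
for n,off,dx in(("top",(290,210),0),("side",(310,190),400)): print(n,(proj(n,[U,foot+ax*.052,foot])-off+.5)*5-.5+[dx,0])
im=np.zeros((400,800,3),np.uint8); im[:,:400]=cv2.resize(a[210:290,290:370],None,fx=5,fy=5,interpolation=2); im[:,400:]=cv2.resize(b[190:270,310:390],None,fx=5,fy=5,interpolation=2); cv2.imwrite("pics/s3.png",im)
E
```

```text
[0.4865 0.0009 0.1693] [ 0.5625  0.7096 -1.1661] 0.03150755467867091 [ 0.1438  0.1494 -0.1715  2.3906 -0.8553  0.1466  1.9403]
swing left [0.0006 0.0003 0.    ] to pre [ -0.3062  -0.2939 -14.2958]
pred underside,tip px crop
top [[124.3666 225.072 ]
 [116.3657 199.2998]
 [102.1918 158.3505]]
side [[614.706  140.8665]
 [575.5274 187.1079]
 [512.1676 263.1063]]
```

View pics/s3.png

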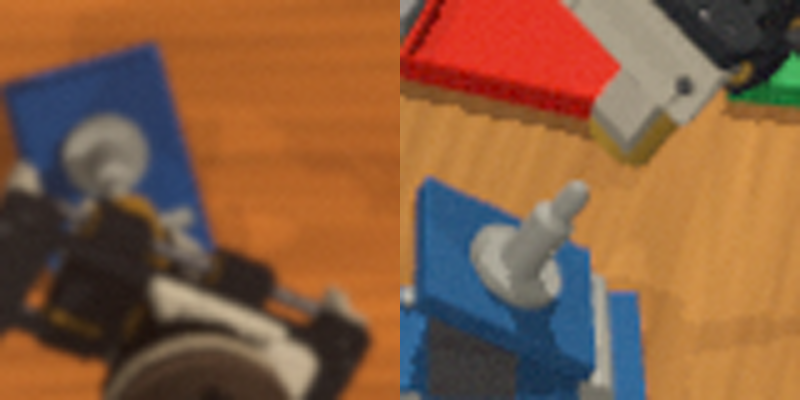

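The ferrule is just above the pin tip: in the side view its lower edge is near (632,165) and the tip is at (576,188), so it looks about 1 px off the pin line. I'll measure both silhouettes numerically.

```bash
python3 - <<'E'
from h import *
p,R,o=pose()
th=np.linspace(0,2*np.pi,60,endpoint=False)
def circ(c,A,r): return c+r*(np.outer(np.cos(th),A[:,0])+np.outer(np.sin(th),A[:,1]))
A=pinR(yaw)
def ext(n,pts,e,q=None):
    s=pts@e; return s.min(),s.max()
for n in("side","top"):
    im=optics.capture(n)
    a=proj(n,[foot,foot+ax*.1]); d=a[1]-a[0]; d/=np.linalg.norm(d); e=np.array([-d[1],d[0]]); o0=a[0]
    hsv=cv2.cvtColor(im,cv2.COLOR_RGB2HSV); U=p+R[:,2]*.032
    F=proj(n,np.vstack([circ(U,R,.016),circ(U-R[:,2]*.04,R,.016)]))-o0
    print(n,"pred ferrule perp",ext(n,F,e),"along min",(F@d).min(), "mm/px",100/np.linalg.norm(a[1]-a[0]))
    H,S,V=[hsv[...,i].astype(int) for i in range(3)]
    m=(H>=19)&(H<=32)&(S>120)&(V>60)
    yy,xx=np.nonzero(m); pts=np.c_[xx,yy]-o0; k=(np.linalg.norm(pts-F.mean(0),axis=1)<25); pts=pts[k]
    s=pts@e;t=pts@d
    print(" brass n",k.sum(),"perp",np.percentile(s,[0,2,50,98,100]),"along",np.percentile(t,[0,2,98]))
    m2=(S<60)&(V>70); yy,xx=np.nonzero(m2); pts=np.c_[xx,yy]-o0; t=pts@d;s=pts@e
    L=np.linalg.norm(a[1]-a[0])
    for lo,hi,r in((10,28,.010),(37,48,.006)):
        k=(t>lo/100*L)&(t<hi/100*L)&(abs(s)<9); 
        if k.sum(): print(" pin",lo,hi,"perp",np.percentile(s[k],[3,97]),"mean",s[k].mean(),"pred",ext(n,proj(n,circ(foot+ax*(lo+hi)/2e3,A,r))-o0,e))
E
```

```text
side pred ferrule perp (np.float64(-7.508245183423794), np.float64(7.752057830263467)) along min 28.128299465565338 mm/px 2.5601475054590668
 brass n 73 perp [-5.8087 -4.8866  5.3292 13.5658 14.6718] along [29.7256 29.9095 59.5039]
 pin 10 28 perp [-6.1147  6.5812] mean 0.5242870054114215 pred (np.float64(-4.504904307966502), np.float64(4.508930712424895))
 pin 37 48 perp [-0.8741  2.8359] mean 0.9809013118310942 pred (np.float64(-2.737516953660404), np.float64(2.7382436408167847))
top pred ferrule perp (np.float64(-6.4886833137021345), np.float64(6.716429643217387)) along min 8.317932464244405 mm/px 5.812036651005278Traceback (most recent call last):
  File "<stdin>", line 18, in <module>
    return _quantile_unchecked(
        a, q, axis, out, overwrite_input, method, keepdims, weights)
    return _ureduce(a,
                    func=_quantile_ureduce_func,
    ...<5 lines>...
                    overwrite_input=overwrite_input,
                    method=method)
    r = func(a, **kwargs)
    result = _quantile(arr,
                       quantiles=q,
    ...<2 lines>...
                       out=out,
                       weights=wgt)
    slices_having_nans = np.isnan(arr[-1, ...])
                                  ~~~^^^^^^^^^
IndexError: index -1 is out of bounds for axis 0 with size 0
```

```bash
cat >> h.py <<'E'
th=np.linspace(0,2*np.pi,60,endpoint=False)
def circ(c,A,r): return c+r*(np.outer(np.cos(th),A[:,0])+np.outer(np.sin(th),A[:,1]))
def overlay(name,L=32):
    p,R,o=pose(); A=pinR(yaw); U=p+R[:,2]*L/1e3; im=np.zeros((480,800,3),np.uint8)
    for n,off,x0 in(("top",(292,220),0),("side",(320,195),400)):
        off=np.array(off); c=cv2.resize(optics.capture(n)[off[1]:off[1]+60,off[0]:off[0]+50,::-1],None,fx=8,fy=8,interpolation=2)
        for X in(circ(U,R,.016),circ(foot,A,.022),circ(foot+ax*.030,A,.010),circ(foot+ax*.052,A,.006)):
            cv2.polylines(c,[np.int32(((proj(n,X)-off+.5)*8-.5)*16)],True,(255,255,0),1,cv2.LINE_AA,4)
        im[:,x0:x0+400]=c
    cv2.imwrite(name,im)
E
python3 -c "from h import *; overlay('pics/s4.png')"
```

```text
(no output)
```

View pics/s4.png

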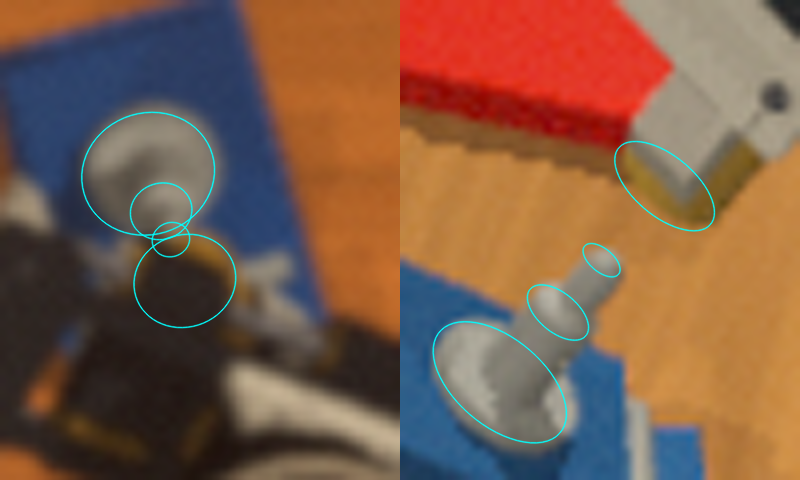

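The overlay shows the pin about 1 mm to −y and toward the robot of my model. The ferrule agrees with its prediction to within about 1 mm. I'll advance over the nose with a small correction.

```bash
python3 - <<'E'
from h import *
p,R,o=pose(); A=pinR(yaw); print("tool comps of pin x,y:",R.T@A); print(1e3*R.T@(foot+ax*(.032+.042)+A@[-.0005,-.0007,0]-p))
E
```

```text
tool comps of pin x,y: [[-0.7476  0.6642 -0.0003]
 [ 0.6642  0.7476  0.0002]
 [ 0.0003 -0.0001 -1.    ]]
[-0.2834 -0.648  40.6404]
```

Request:
carry_out(targets=[{"jaw":28,"dx":-0.3,"dy":-0.6,"dz":6,"wx":0,"wy":0,"wz":0},{"jaw":28,"dx":0,"dy":0,"dz":7,"wx":0,"wy":0,"wz":0},{"jaw":28,"dx":0,"dy":0,"dz":7,"wx":0,"wy":0,"wz":0},{"jaw":28,"dx":0,"dy":0,"dz":7,"wx":0,"wy":0,"wz":0},{"jaw":28,"dx":0,"dy":0,"dz":7,"wx":0,"wy":0,"wz":0},{"jaw":28,"dx":0,"dy":0,"dz":6,"wx":0,"wy":0,"wz":0},{"jaw":28,"dx":0,"dy":0,"dz":0,"wx":0,"wy":0,"wz":0},{"jaw":28,"dx":0,"dy":0,"dz":0,"wx":0,"wy":0,"wz":0}])

```text
time_s: 8.55
ee_pos: [0.5071, 0.004, 0.141]
ee_rot: [0.221, 0.208, 0.944, 0.126]
wrist_force: [0.3, -0.3, -0.3]
finger_gap: 0.0317
grasp_force: 15.0
```

```bash
cat >> h.py <<'E'
def rep():
    p,R,o=pose(); A=pinR(yaw); print("underside in pin frame mm",1e3*A.T@(p+R[:,2]*.032-foot),"force pin frame",A.T@o["wrist_force"],"torque",A.T@o["wrist_torque"],"swing",swing(R,-ax),"q",o["q"])
E
python3 -c "from h import *; rep(); overlay('pics/s5.png')"
```

```text
underside in pin frame mm [ 3.3439 -2.4328 47.8432] force pin frame [ 0.0229 -0.3935 -0.3474] torque [-0.0496  0.6449  0.0421] swing [-0.0032 -0.0089  0.    ] q [ 0.0578  0.2362 -0.0891  2.3789 -1.3177  0.1178  2.4005]
```

View pics/s5.png

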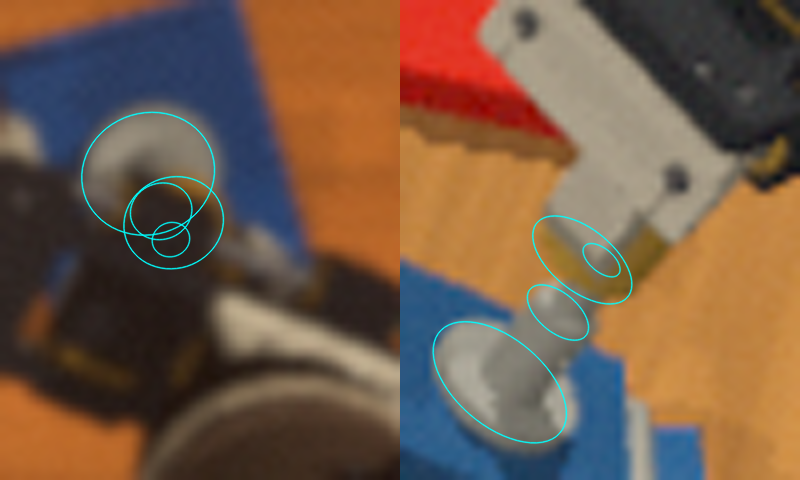

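The ferrule is around the nose without contact, but joints 5 and 6 are at their range ends (q6 0.118). This tool tilt leaves no room, because the forearm lies in line with the pin. I'll retreat, set the ferrule on bare bench, and regrasp it with the tool tilted about 20° to its axis. Then the tool needs only about 10° of lean at the pin.

Request:
carry_out(targets=[{"jaw":28,"dx":0,"dy":0,"dz":-5,"wx":0,"wy":0,"wz":0},{"jaw":28,"dx":0,"dy":0,"dz":-10,"wx":0,"wy":0,"wz":0},{"jaw":28,"dx":0,"dy":0,"dz":-10,"wx":0,"wy":0,"wz":0},{"jaw":28,"dx":0,"dy":0,"dz":-10,"wx":0,"wy":0,"wz":0},{"jaw":28,"dx":0,"dy":0,"dz":-10,"wx":0,"wy":0,"wz":0},{"jaw":28,"dx":0,"dy":0,"dz":-10,"wx":0,"wy":0,"wz":0},{"jaw":28,"dx":0,"dy":0,"dz":0,"wx":0.08,"wy":0.09,"wz":0},{"jaw":28,"dx":0,"dy":0,"dz":0,"wx":0.08,"wy":0.09,"wz":0}])

```text
time_s: 9.65
ee_pos: [0.4807, -0.0004, 0.1889]
ee_rot: [0.132, 0.21, 0.965, 0.082]
wrist_force: [0.3, 1.5, -0.9]
finger_gap: 0.0317
grasp_force: 15.0
```

```bash
cat >> h.py <<'E'
def goto(T,Rt):
    p,R,o=pose(); w=Ro.from_matrix(R.T@Rt).as_rotvec(); print("p",p,"q",o["q"],"\nrotvec",w,"shift now-axes",1e3*R.T@(T-p),"after-axes",1e3*Rt.T@(T-p),"F",o["wrist_force"])
def Rt(yaw_y,tilt,az):
    "tool y level at azimuth yaw_y; tool z tilted by tilt from down toward azimuth az=yaw_y-90deg"
    z=np.array([np.sin(tilt)*np.cos(az),np.sin(tilt)*np.sin(az),-np.cos(tilt)]); y=np.array([np.cos(yaw_y),np.sin(yaw_y),0]); return np.c_[np.cross(y,z),y,z]
E
python3 - <<'E'
from h import *
rep(); goto(np.array([.41,-.11,.10]),Rt(np.radians(65.15),0,0))
E
```

```text
underside in pin frame mm [ -2.0738   1.2677 103.3591] force pin frame [ 0.1627  1.3741 -1.1745] torque [ 0.081   0.371  -0.0062] swing [-0.1291 -0.1675  0.    ] q [-0.4227  0.1297  0.4239  2.2493 -0.3252  0.4979  1.397 ]
p [ 0.4807 -0.0004  0.1889] q [-0.4227  0.1297  0.4239  2.2493 -0.3252  0.4979  1.397 ] 
rotvec [0.2182 0.2244 0.0048] shift now-axes [  34.847  -144.6277   52.8113] after-axes [  18.1475 -129.168    88.9202] F [ 0.3002  1.5259 -0.9358]
```

Request:
carry_out(targets=[{"jaw":28,"dx":0,"dy":0,"dz":0,"wx":0.109,"wy":0.112,"wz":0.002},{"jaw":28,"dx":0,"dy":0,"dz":0,"wx":0.109,"wy":0.112,"wz":0.002},{"jaw":28,"dx":5,"dy":-43,"dz":0,"wx":0,"wy":0,"wz":0},{"jaw":28,"dx":5,"dy":-43,"dz":0,"wx":0,"wy":0,"wz":0},{"jaw":28,"dx":0,"dy":0,"dz":0,"wx":0,"wy":0,"wz":-0.182},{"jaw":28,"dx":0,"dy":0,"dz":0,"wx":0,"wy":0,"wz":-0.182},{"jaw":28,"dx":0,"dy":0,"dz":0,"wx":0,"wy":0,"wz":-0.182},{"jaw":28,"dx":0,"dy":0,"dz":0,"wx":0,"wy":0,"wz":-0.182}])

```text
time_s: 10.65
ee_pos: [0.4367, -0.0736, 0.1885]
ee_rot: [0.002, -0.151, 0.989, 0.001]
wrist_force: [0.1, -0.7, -1.0]
finger_gap: 0.0316
grasp_force: 15.0
```

```bash
python3 - <<'E'
from h import *
goto(np.array([.41,-.11,.05]),Rt(np.radians(106.8),0,0))
E
```

```text
p [ 0.4367 -0.0736  0.1885] q [-0.2699  0.2066  0.3757  2.1012 -0.1035  0.8466  2.0404] 
rotvec [0.0005 0.0044 0.0094] shift now-axes [ 36.9956 -26.8718 138.3569] after-axes [ 36.13   -27.153  138.5307] F [ 0.113  -0.7056 -0.9534]
```

Request:
carry_out(targets=[{"jaw":28,"dx":18,"dy":-13.5,"dz":0,"wx":0,"wy":0.004,"wz":0.009},{"jaw":28,"dx":18,"dy":-13.5,"dz":0,"wx":0,"wy":0,"wz":0},{"jaw":28,"dx":0,"dy":0,"dz":45,"wx":0,"wy":0,"wz":0},{"jaw":28,"dx":0,"dy":0,"dz":45,"wx":0,"wy":0,"wz":0},{"jaw":28,"dx":0,"dy":0,"dz":40,"wx":0,"wy":0,"wz":0},{"jaw":28,"dx":0,"dy":0,"dz":0,"wx":0,"wy":0,"wz":0},{"jaw":28,"dx":0,"dy":0,"dz":0,"wx":0,"wy":0,"wz":0},{"jaw":28,"dx":0,"dy":0,"dz":0,"wx":0,"wy":0,"wz":0}])

```text
time_s: 11.65
ee_pos: [0.4112, -0.1101, 0.0599]
ee_rot: [0.001, -0.143, 0.99, -0.0]
wrist_force: [-0.3, 0.0, -1.7]
finger_gap: 0.0315
grasp_force: 15.0
```

```bash
python3 - <<'E'
from h import *
goto(np.array([.41,-.11,.0325]),Rt(np.radians(106.8),0,0)); cv2.imwrite("pics/s6.png",cv2.resize(optics.capture("side")[120:240,340:500,::-1],None,fx=5,fy=5,interpolation=2))
E
```

```text
p [ 0.4112 -0.1101  0.0599] q [-0.1095  0.4145  0.3148  2.2646 -0.2682  0.4929  2.2753] 
rotvec [-0.0007  0.0029 -0.006 ] shift now-axes [ 1.2311  0.4384 27.384 ] after-axes [ 1.1503  0.4268 27.3877] F [-0.2772  0.0331 -1.6724]
```

Request:
carry_out(targets=[{"jaw":28,"dx":0,"dy":0,"dz":10,"wx":-0.001,"wy":0.003,"wz":-0.006},{"jaw":28,"dx":0,"dy":0,"dz":9,"wx":0,"wy":0,"wz":0},{"jaw":28,"dx":0,"dy":0,"dz":5,"wx":0,"wy":0,"wz":0},{"jaw":28,"dx":0,"dy":0,"dz":2,"wx":0,"wy":0,"wz":0},{"jaw":28,"dx":0,"dy":0,"dz":0.7,"wx":0,"wy":0,"wz":0},{"jaw":28,"dx":0,"dy":0,"dz":0,"wx":0,"wy":0,"wz":0},{"jaw":28,"dx":0,"dy":0,"dz":0,"wx":0,"wy":0,"wz":0},{"jaw":28,"dx":0,"dy":0,"dz":0,"wx":0,"wy":0,"wz":0}])

```text
time_s: 12.7
ee_pos: [0.4099, -0.1098, 0.0317]
ee_rot: [-0.002, -0.146, 0.989, 0.001]
wrist_force: [-2.8, -0.3, 4.8]
finger_gap: 0.0318
grasp_force: 15.0
```

Request:
carry_out(targets=[{"jaw":36,"dx":0,"dy":0,"dz":0,"wx":0,"wy":0,"wz":0},{"jaw":42,"dx":0,"dy":0,"dz":0,"wx":0,"wy":0,"wz":0},{"jaw":46,"dx":0,"dy":0,"dz":0,"wx":0,"wy":0,"wz":0},{"jaw":46,"dx":0,"dy":0,"dz":0,"wx":0,"wy":0,"wz":0},{"jaw":46,"dx":0,"dy":0,"dz":0,"wx":0,"wy":0,"wz":0},{"jaw":46,"dx":0,"dy":0,"dz":0,"wx":0,"wy":0,"wz":0},{"jaw":46,"dx":0,"dy":0,"dz":0,"wx":0,"wy":0,"wz":0},{"jaw":46,"dx":0,"dy":0,"dz":0,"wx":0,"wy":0,"wz":0}])

```text
time_s: 13.7
ee_pos: [0.4102, -0.1098, 0.0317]
ee_rot: [-0.001, -0.146, 0.989, 0.0]
wrist_force: [-0.2, 0.6, -0.3]
finger_gap: 0.0458
grasp_force: 0.0
```

```bash
python3 - <<'E'
from h import *
r=Rt(np.radians(106.8),-.35,np.radians(16.8)); print(r)
goto(np.array([.4099,-.1098,.028])-.003*r[:,2],r); print(ctrl.get_obs()["finger_gap"])
im=np.zeros((400,800,3),np.uint8)
im[:,:400]=cv2.resize(optics.capture("side")[140:220,355:435,::-1],None,fx=5,fy=5,interpolation=2)
im[:,400:]=cv2.resize(optics.capture("top")[240:320,310:390,::-1],None,fx=5,fy=5,interpolation=2)
cv2.imwrite("pics/s7.png",im)
E
```

```text
[[-0.8993 -0.289  -0.3283]
 [-0.2715  0.9573 -0.0991]
 [ 0.3429  0.     -0.9394]]
p [ 0.4102 -0.1098  0.0317] q [-0.0742  0.4739  0.2724  2.2784 -0.3024  0.4246  2.3115] 
rotvec [0.0011 0.3473 0.0009] shift now-axes [-0.737   0.0829  0.8566] after-axes [-0.9844  0.0845  0.5546] F [-0.1636  0.5927 -0.2688]
0.04581977711764444
```

View pics/s7.png

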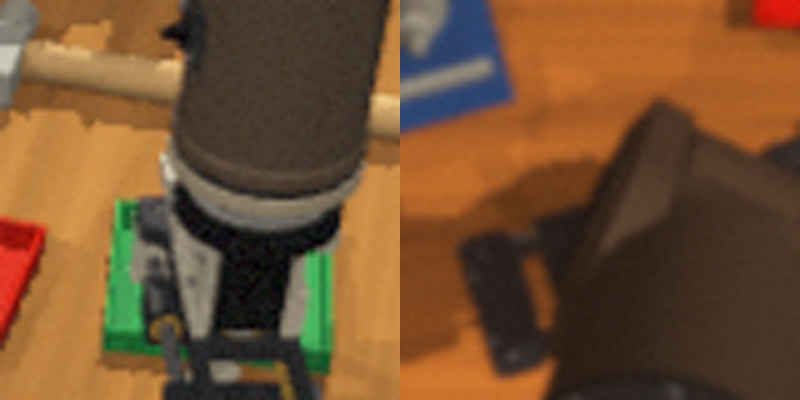

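The picture shows only the gripper body over the bench between the pin base and the green tray; the ferrule is hidden. The pose and force readings show it is standing on the bench, so I'll tilt and regrasp.

Request:
carry_out(targets=[{"jaw":46,"dx":0,"dy":0,"dz":0,"wx":0,"wy":0.116,"wz":0},{"jaw":46,"dx":0,"dy":0,"dz":0,"wx":0,"wy":0.116,"wz":0},{"jaw":46,"dx":-1,"dy":0,"dz":0.5,"wx":0.001,"wy":0.115,"wz":0.001},{"jaw":46,"dx":0,"dy":0,"dz":0,"wx":0,"wy":0,"wz":0},{"jaw":46,"dx":0,"dy":0,"dz":0,"wx":0,"wy":0,"wz":0},{"jaw":36,"dx":0,"dy":0,"dz":0,"wx":0,"wy":0,"wz":0},{"jaw":28,"dx":0,"dy":0,"dz":0,"wx":0,"wy":0,"wz":0},{"jaw":28,"dx":0,"dy":0,"dz":0,"wx":0,"wy":0,"wz":0}], squeeze=15)

```text
time_s: 14.8
ee_pos: [0.4105, -0.1098, 0.0313]
ee_rot: [-0.172, -0.144, 0.974, -0.025]
wrist_force: [-1.4, -0.2, 3.8]
finger_gap: 0.0315
grasp_force: 15.0
```

```bash
python3 - <<'E'
from h import *
r=Rt(np.radians(106.8),-.35,np.radians(16.8))
goto(np.array([.4099,-.1098,.028])-.003*r[:,2],r); p,R,o=pose(); print(o["finger_gap"],o["grasp_force"])
print("U in tool",1e3*R.T@(np.array([.4102,-.1098,0])-p),"ferrule axis in tool",R.T@[0,0,1])
E
```

```text
p [ 0.4105 -0.1098  0.0313] q [-0.2698  0.6435  0.4377  2.0493 -0.1581  0.8279  2.1203] 
rotvec [ 0.0005  0.0004 -0.0006] shift now-axes [-0.5989  0.2012  0.3017] after-axes [-0.5991  0.2009  0.3014] F [-1.3984 -0.1537  3.7752]
0.031468132990901385 15.000183759257197
U in tool [-10.4588   0.1055  29.5094] ferrule axis in tool [ 0.3425  0.0003 -0.9395]
```

Request:
carry_out(targets=[{"jaw":28,"dx":5,"dy":0,"dz":-14,"wx":0,"wy":0,"wz":0},{"jaw":28,"dx":14,"dy":0,"dz":-39,"wx":0,"wy":0,"wz":0},{"jaw":28,"dx":17,"dy":0,"dz":-47,"wx":0,"wy":0,"wz":0},{"jaw":28,"dx":17,"dy":0,"dz":-47,"wx":0,"wy":0,"wz":0},{"jaw":28,"dx":0,"dy":0,"dz":0,"wx":0,"wy":-0.174,"wz":0},{"jaw":28,"dx":0,"dy":0,"dz":0,"wx":0,"wy":-0.174,"wz":0},{"jaw":28,"dx":0,"dy":0,"dz":0,"wx":0,"wy":-0.175,"wz":0},{"jaw":28,"dx":0,"dy":0,"dz":0,"wx":0,"wy":0,"wz":0}])

```text
time_s: 15.8
ee_pos: [0.4087, -0.1099, 0.1878]
ee_rot: [0.087, -0.144, 0.986, 0.014]
wrist_force: [-0.1, -0.7, -1.0]
finger_gap: 0.0318
grasp_force: 15.0
```

```bash
cat >> h.py <<'E'
ut=np.array([-10.46,.1,29.5])/1e3; A=pinR(yaw); footc=foot+A@[-.0005,-.0007,0]
Rp=Rt(np.pi/2+yaw,np.pi/6-.35,yaw)
def pin(z): goto(footc+ax*z/1e3-Rp@ut,Rp)
def rep():
    p,R,o=pose(); print("underside pin mm",1e3*A.T@(p+R@ut-footc),"F tool",R.T@o["wrist_force"],"F pin",A.T@o["wrist_force"],"gap",o["finger_gap"])
E
python3 - <<'E'
from h import *
rep(); pin(97); print("axis check",Rp@[.3425,0,-.9395],ax, "tool comps of pin axes",Rp.T@A)
E
```

```text
underside pin mm [-82.8172 -82.3519 152.6899] F tool [ 0.486  -0.6663  0.9377] F pin [-0.7793 -0.663  -0.716 ] gap 0.03177828719730777
p [ 0.4087 -0.1099  0.1878] q [-0.2548  0.0954  0.5081  2.2562 -0.2248  0.664   2.2763] 
rotvec [ 0.0017  0.0018 -0.0033] shift now-axes [-96.6273  82.6492  24.2165] after-axes [-96.9465  82.3681  23.8964] F [-0.1119 -0.7263 -1.0097]
axis check [-0.4783 -0.1443  0.8662] [-0.4787 -0.1444  0.866 ] tool comps of pin axes [[-0.9394  0.      0.3429]
 [ 0.      1.     -0.    ]
 [-0.3429  0.     -0.9394]]
```

Request:
carry_out(targets=[{"jaw":28,"dx":-25,"dy":21,"dz":6,"wx":0.002,"wy":0.002,"wz":-0.003},{"jaw":28,"dx":-25,"dy":21,"dz":6,"wx":0,"wy":0,"wz":0},{"jaw":28,"dx":-25,"dy":20,"dz":6,"wx":0,"wy":0,"wz":0},{"jaw":28,"dx":-22,"dy":20,"dz":6,"wx":0,"wy":0,"wz":0},{"jaw":28,"dx":0,"dy":0,"dz":0,"wx":0,"wy":0,"wz":0},{"jaw":28,"dx":0,"dy":0,"dz":0,"wx":0,"wy":0,"wz":0},{"jaw":28,"dx":0,"dy":0,"dz":0,"wx":0,"wy":0,"wz":0},{"jaw":28,"dx":0,"dy":0,"dz":0,"wx":0,"wy":0,"wz":0}])

```text
time_s: 16.8
ee_pos: [0.4828, -0.0025, 0.1801]
ee_rot: [0.085, -0.146, 0.986, 0.011]
wrist_force: [1.3, 1.4, -0.9]
finger_gap: 0.0317
grasp_force: 15.0
```

```bash
python3 - <<'E'
from h import *
rep(); pin(62); pin(42)
p,R,o=pose(); U=p+R@ut; 
# side silhouette: brass below pads, project on perp of pin axis
for n in("side",):
    im=optics.capture(n); a=proj(n,[foot,foot+ax*.1]); d=a[1]-a[0]; L=np.linalg.norm(d); d/=L; e=np.array([-d[1],d[0]])
    lab=cv2.resize(im,None,fx=4,fy=4,interpolation=2); hsv=cv2.cvtColor(lab,cv2.COLOR_RGB2HSV).astype(int)
    yy,xx=np.mgrid[:lab.shape[0],:lab.shape[1]]; pts=np.stack([(xx+.5)/4-.5,(yy+.5)/4-.5],-1)-a[0]; s=pts@e;t=pts@d
    br=(hsv[...,0]>=20)&(hsv[...,0]<=32)&(hsv[...,1]>130); gr=(hsv[...,1]<70)
    F=proj(n,circ(U,A,.016))-a[0]; print("pred underside perp",(F@e).min(),(F@e).max(),"along",(F@d).min(),(F@d).max(),"px/100mm",L)
    tu=(U-foot)@ax*L/.1
    for t0 in np.arange(tu-3,tu+8,1.5):
        k=br&(abs(t-t0)<.4)&(abs(s)<14); print(" brass t %.1f"%t0,k.sum(),np.percentile(s[k],[2,98]) if k.sum()>5 else "")
    for z in(15,20,25,40,45):
        k=gr&(abs(t-z*L/100)<.4)&(abs(s)<7); print(" grey z",z,np.percentile(s[k],[2,98]) if k.sum()>5 else "", "pred +-",(10 if z<31 else 6)*.45)
E
```

```text
underside pin mm [ 1.5552 -1.0597 95.015 ] F tool [-1.4665  0.9521  1.1364] F pin [ 0.9812  0.953  -1.574 ] gap 0.03168343187016294
p [ 0.4828 -0.0025  0.1801] q [-0.4453  0.2037  0.4297  2.1534 -0.211   0.6466  1.9941] 
rotvec [-0.0021 -0.0026  0.0022] shift now-axes [-9.8673  1.0652 31.5462] after-axes [-9.7835  1.0219 31.5737] F [ 1.2918  1.3851 -0.8725]
p [ 0.4828 -0.0025  0.1801] q [-0.4453  0.2037  0.4297  2.1534 -0.211   0.6466  1.9941] 
rotvec [-0.0021 -0.0026  0.0022] shift now-axes [-16.7738   1.0887  50.3158] after-axes [-16.6415   1.0219  50.3611] F [ 1.2918  1.3851 -0.8725]
pred underside perp -8.321256810914427 6.687494798922116 along 33.48532925260038 40.938802153451384 px/100mm 39.060249374994015
 brass t 34.1 0 
 brass t 35.6 96 [-4.7853  3.0889]
 brass t 37.1 101 [-5.6979  1.7602]
 brass t 38.6 93 [-6.3     0.8572]
 brass t 40.1 53 [-6.4924  0.5995]
 brass t 41.6 27 [-6.6234 -4.5018]
 brass t 43.1 18 [-6.6801 -5.4016]
 brass t 44.6 13 [-6.7804 -5.7701]
 grey z 15 [-4.4503  6.235 ] pred +- 4.5
 grey z 20 [-5.2523  4.9509] pred +- 4.5
 grey z 25 [-2.9847  4.9952] pred +- 4.5
 grey z 40 [-1.3831  3.0086] pred +- 2.7
 grey z 45 [-1.3784  3.1477] pred +- 2.7
```

Request:
carry_out(targets=[{"jaw":28,"dx":-3,"dy":1,"dz":8,"wx":-0.002,"wy":-0.0025,"wz":0.002},{"jaw":28,"dx":-2.8,"dy":0,"dz":8.4,"wx":0,"wy":0,"wz":0},{"jaw":28,"dx":-2.8,"dy":0,"dz":8.4,"wx":0,"wy":0,"wz":0},{"jaw":28,"dx":-2.8,"dy":0,"dz":8.4,"wx":0,"wy":0,"wz":0},{"jaw":28,"dx":-2.8,"dy":0,"dz":8.4,"wx":0,"wy":0,"wz":0},{"jaw":28,"dx":-2.8,"dy":0,"dz":8.4,"wx":0,"wy":0,"wz":0},{"jaw":28,"dx":0,"dy":0,"dz":0,"wx":0,"wy":0,"wz":0},{"jaw":28,"dx":0,"dy":0,"dz":0,"wx":0,"wy":0,"wz":0}])

```text
time_s: 17.85
ee_pos: [0.507, 0.0063, 0.1337]
ee_rot: [0.086, -0.146, 0.985, 0.013]
wrist_force: [-0.6, -0.1, -1.2]
finger_gap: 0.0313
grasp_force: 15.0
```

```bash
python3 - <<'E'
from h import *
rep(); pin(32); print(pose()[2]["wrist_torque"])
E
```

```text
underside pin mm [ 0.6802  0.4487 41.9919] F tool [0.7698 0.1225 1.0326] F pin [-1.0773  0.1216 -0.706 ] gap 0.03128154241095384
p [0.507  0.0063 0.1337] q [-0.3978  0.3174  0.3791  2.1526 -0.309   0.5441  2.0723] 
rotvec [0.0001 0.     0.0012] shift now-axes [-2.7872 -0.4385  9.6191] after-axes [-2.788  -0.4347  9.619 ] F [-0.5904 -0.0511 -1.1501]
[-0.0136  0.2804 -0.0006]
```

Request:
carry_out(targets=[{"jaw":28,"dx":-0.7,"dy":-0.3,"dz":1.9,"wx":0,"wy":0,"wz":0},{"jaw":28,"dx":-0.7,"dy":0,"dz":1.9,"wx":0,"wy":0,"wz":0},{"jaw":28,"dx":-0.7,"dy":0,"dz":1.9,"wx":0,"wy":0,"wz":0},{"jaw":28,"dx":-0.7,"dy":0,"dz":1.9,"wx":0,"wy":0,"wz":0},{"jaw":28,"dx":-0.7,"dy":0,"dz":1.9,"wx":0,"wy":0,"wz":0},{"jaw":28,"dx":0,"dy":0,"dz":0,"wx":0,"wy":0,"wz":0},{"jaw":28,"dx":0,"dy":0,"dz":0,"wx":0,"wy":0,"wz":0},{"jaw":28,"dx":0,"dy":0,"dz":0,"wx":0,"wy":0,"wz":0}], squeeze=10)

```text
time_s: 18.85
ee_pos: [0.5121, 0.0076, 0.125]
ee_rot: [0.086, -0.146, 0.985, 0.013]
wrist_force: [0.4, -0.1, -0.2]
finger_gap: 0.032
grasp_force: 10.0
```

```bash
python3 - <<'E'
from h import *
rep(); pin(26); print(A.T@pose()[2]["wrist_torque"])
E
```

```text
underside pin mm [ 0.8218  0.21   31.8349] F tool [-0.2938 -0.1808  0.2042] F pin [ 0.2063 -0.1804 -0.2926] gap 0.03198178149005902
p [0.5121 0.0076 0.125 ] q [-0.3872  0.3391  0.3671  2.1495 -0.3255  0.5267  2.0858] 
rotvec [0.0001 0.0002 0.0013] shift now-axes [-1.2343 -0.1967  5.7606] after-axes [-1.2359 -0.1947  5.7603] F [ 0.3632 -0.0789 -0.1503]
[ 0.1174  0.2485 -0.043 ]
```

Request:
carry_out(targets=[{"jaw":28,"dx":-0.2,"dy":-0.1,"dz":1,"wx":0,"wy":0,"wz":0},{"jaw":28,"dx":-0.2,"dy":0,"dz":1,"wx":0,"wy":0,"wz":0},{"jaw":28,"dx":-0.3,"dy":0,"dz":1,"wx":0,"wy":0,"wz":0},{"jaw":28,"dx":-0.3,"dy":0,"dz":1,"wx":0,"wy":0,"wz":0},{"jaw":28,"dx":-0.3,"dy":0,"dz":1,"wx":0,"wy":0,"wz":0},{"jaw":28,"dx":-0.3,"dy":0,"dz":1,"wx":0,"wy":0,"wz":0},{"jaw":28,"dx":0,"dy":0,"dz":0,"wx":0,"wy":0,"wz":0},{"jaw":28,"dx":0,"dy":0,"dz":0,"wx":0,"wy":0,"wz":0}])

```text
time_s: 19.85
ee_pos: [0.5146, 0.0082, 0.1193]
ee_rot: [0.086, -0.146, 0.985, 0.013]
wrist_force: [0.3, -0.1, -1.6]
finger_gap: 0.0315
grasp_force: 10.0
```

```bash
python3 - <<'E'
from h import *
rep(); pin(20); print(A.T@pose()[2]["wrist_torque"])
E
```

```text
underside pin mm [ 0.2454  0.1373 25.6235] F tool [ 0.044  -0.1386  1.6623] F pin [-0.6109 -0.1385 -1.5467] gap 0.03153290465550052
p [0.5146 0.0082 0.1193] q [-0.3803  0.3522  0.3591  2.1487 -0.3355  0.5152  2.0939] 
rotvec [0.0001 0.0002 0.0013] shift now-axes [-1.7021 -0.1237  5.365 ] after-axes [-1.7033 -0.121   5.3647] F [ 0.2738 -0.062  -1.6449]
[ 0.0991  0.2463 -0.0204]
```

Request:
carry_out(targets=[{"jaw":28,"dx":-0.3,"dy":0,"dz":0.9,"wx":0,"wy":0,"wz":0},{"jaw":28,"dx":-0.3,"dy":0,"dz":0.9,"wx":0,"wy":0,"wz":0},{"jaw":28,"dx":-0.3,"dy":0,"dz":0.9,"wx":0,"wy":0,"wz":0},{"jaw":28,"dx":-0.3,"dy":0,"dz":0.9,"wx":0,"wy":0,"wz":0},{"jaw":28,"dx":0,"dy":0,"dz":0,"wx":0,"wy":0,"wz":0},{"jaw":28,"dx":0,"dy":0,"dz":0,"wx":0,"wy":0,"wz":0},{"jaw":28,"dx":0,"dy":0,"dz":0,"wx":0,"wy":0,"wz":0},{"jaw":28,"dx":0,"dy":0,"dz":0,"wx":0,"wy":0,"wz":0}])

```text
time_s: 20.85
ee_pos: [0.5163, 0.0088, 0.116]
ee_rot: [0.086, -0.146, 0.985, 0.013]
wrist_force: [-0.0, 0.3, -0.9]
finger_gap: 0.0317
grasp_force: 10.0
```

```bash
python3 - <<'E'
from h import *
rep(); pin(20); print(A.T@pose()[2]["wrist_torque"])
E
```

```text
underside pin mm [ 0.1324  0.1391 21.8386] F tool [0.1121 0.2706 0.9334] F pin [-0.4256  0.2706 -0.8383] gap 0.031686742341620576
p [0.5163 0.0088 0.116 ] q [-0.3764  0.3602  0.3544  2.1477 -0.3413  0.5087  2.0984] 
rotvec [0.0001 0.0002 0.0013] shift now-axes [-0.5107 -0.1232  1.7708] after-axes [-0.5112 -0.1223  1.7707] F [-0.0297  0.2737 -0.9387]
[ 0.036   0.185  -0.0035]
```

Request:
carry_out(targets=[{"jaw":28,"dx":-0.3,"dy":0,"dz":0.9,"wx":0,"wy":0,"wz":0},{"jaw":28,"dx":-0.3,"dy":0,"dz":0.9,"wx":0,"wy":0,"wz":0},{"jaw":28,"dx":-0.3,"dy":0,"dz":0.9,"wx":0,"wy":0,"wz":0},{"jaw":28,"dx":-0.3,"dy":0,"dz":0.9,"wx":0,"wy":0,"wz":0},{"jaw":28,"dx":-0.3,"dy":0,"dz":0.9,"wx":0,"wy":0,"wz":0},{"jaw":28,"dx":-0.3,"dy":0,"dz":0.9,"wx":0,"wy":0,"wz":0},{"jaw":28,"dx":0,"dy":0,"dz":0,"wx":0,"wy":0,"wz":0},{"jaw":28,"dx":0,"dy":0,"dz":0,"wx":0,"wy":0,"wz":0}])

```text
time_s: 21.85
ee_pos: [0.5189, 0.0095, 0.1109]
ee_rot: [0.086, -0.146, 0.985, 0.013]
wrist_force: [-0.4, -0.0, -0.9]
finger_gap: 0.0317
grasp_force: 10.0
```

```bash
python3 - <<'E'
from h import *
rep(); pin(10); print(A.T@pose()[2]["wrist_torque"])
E
```

```text
underside pin mm [-0.0695  0.1485 16.1322] F tool [0.4973 0.0628 0.7812] F pin [-0.735   0.0622 -0.5634] gap 0.03171563524450557
p [0.5189 0.0095 0.1109] q [-0.3706  0.3722  0.3471  2.1459 -0.3497  0.499   2.1049] 
rotvec [0.0001 0.0001 0.0013] shift now-axes [-2.1695 -0.135   5.7359] after-axes [-2.1702 -0.1315  5.7357] F [-0.3577 -0.0429 -0.8554]
[ 0.0036  0.2728 -0.0168]
```

Request:
carry_out(targets=[{"jaw":28,"dx":-0.3,"dy":0,"dz":1.1,"wx":0,"wy":0,"wz":0},{"jaw":28,"dx":-0.4,"dy":0,"dz":1.1,"wx":0,"wy":0,"wz":0},{"jaw":28,"dx":-0.4,"dy":0,"dz":1.1,"wx":0,"wy":0,"wz":0},{"jaw":28,"dx":-0.4,"dy":0,"dz":1.1,"wx":0,"wy":0,"wz":0},{"jaw":28,"dx":-0.4,"dy":0,"dz":1.1,"wx":0,"wy":0,"wz":0},{"jaw":28,"dx":-0.4,"dy":0,"dz":1.1,"wx":0,"wy":0,"wz":0},{"jaw":28,"dx":-0.4,"dy":0,"dz":1.1,"wx":0,"wy":0,"wz":0},{"jaw":28,"dx":0,"dy":0,"dz":0,"wx":0,"wy":0,"wz":0}])

```text
time_s: 22.85
ee_pos: [0.5227, 0.0107, 0.1037]
ee_rot: [0.086, -0.146, 0.985, 0.013]
wrist_force: [0.4, -0.3, -1.0]
finger_gap: 0.0318
grasp_force: 10.0
```

```bash
python3 - <<'E'
from h import *
rep(); pin(0); print(A.T@pose()[2]["wrist_torque"])
E
```

```text
underside pin mm [-0.2055  0.1496  7.8887] F tool [-0.1027 -0.4132  1.0827] F pin [-0.2743 -0.4129 -1.0525] gap 0.031787511629539335
p [0.5227 0.0107 0.1037] q [-0.3623  0.3895  0.3366  2.1429 -0.3615  0.4854  2.1137] 
rotvec [ 0.0001 -0.      0.0013] shift now-axes [-2.8975 -0.1374  7.34  ] after-axes [-2.8976 -0.1328  7.3401] F [ 0.3957 -0.3119 -1.0486]
[ 0.0349  0.2437 -0.0447]
```

Request:
carry_out(targets=[{"jaw":28,"dx":-0.3,"dy":0,"dz":0.9,"wx":0,"wy":0,"wz":0},{"jaw":28,"dx":-0.3,"dy":0,"dz":0.9,"wx":0,"wy":0,"wz":0},{"jaw":28,"dx":-0.3,"dy":0,"dz":0.9,"wx":0,"wy":0,"wz":0},{"jaw":28,"dx":-0.3,"dy":0,"dz":0.9,"wx":0,"wy":0,"wz":0},{"jaw":28,"dx":-0.3,"dy":0,"dz":0.9,"wx":0,"wy":0,"wz":0},{"jaw":28,"dx":-0.3,"dy":0,"dz":0.9,"wx":0,"wy":0,"wz":0},{"jaw":28,"dx":-0.3,"dy":0,"dz":0.7,"wx":0,"wy":0,"wz":0},{"jaw":28,"dx":0,"dy":0,"dz":0,"wx":0,"wy":0,"wz":0}])

```text
time_s: 23.85
ee_pos: [0.5257, 0.0116, 0.0981]
ee_rot: [0.086, -0.146, 0.985, 0.013]
wrist_force: [0.2, -0.1, -0.4]
finger_gap: 0.0319
grasp_force: 10.0
```

```bash
python3 - <<'E'
from h import *
rep(); pin(0); print(A.T@pose()[2]["wrist_torque"])
E
```

```text
underside pin mm [-0.2833  0.132   1.4755] F tool [-0.1275 -0.1214  0.4076] F pin [-0.0198 -0.1212 -0.4267] gap 0.03189759782932841
p [0.5257 0.0116 0.0981] q [-0.3558  0.4029  0.3283  2.1403 -0.3703  0.4748  2.1204] 
rotvec [0.0001 0.0001 0.0013] shift now-axes [-0.7741 -0.1171  1.288 ] after-axes [-0.7744 -0.116   1.288 ] F [ 0.2228 -0.0594 -0.3794]
[ 0.0904  0.2205 -0.0345]
```

Request:
carry_out(targets=[{"jaw":28,"dx":-0.2,"dy":0,"dz":0.5,"wx":0,"wy":0,"wz":0},{"jaw":28,"dx":-0.2,"dy":0,"dz":0.5,"wx":0,"wy":0,"wz":0},{"jaw":28,"dx":-0.2,"dy":0,"dz":0.5,"wx":0,"wy":0,"wz":0},{"jaw":28,"dx":-0.2,"dy":0,"dz":0.5,"wx":0,"wy":0,"wz":0},{"jaw":28,"dx":0,"dy":0,"dz":0,"wx":0,"wy":0,"wz":0},{"jaw":28,"dx":0,"dy":0,"dz":0,"wx":0,"wy":0,"wz":0},{"jaw":28,"dx":0,"dy":0,"dz":0,"wx":0,"wy":0,"wz":0},{"jaw":28,"dx":0,"dy":0,"dz":0,"wx":0,"wy":0,"wz":0}])

```text
time_s: 24.85
ee_pos: [0.5264, 0.012, 0.0968]
ee_rot: [0.086, -0.146, 0.985, 0.013]
wrist_force: [-6.4, 0.0, 10.8]
finger_gap: 0.0318
grasp_force: 10.0
```

```bash
python3 - <<'E'
from h import *
rep(); pin(0); print(A.T@pose()[2]["wrist_torque"])
E
```

```text
underside pin mm [-0.2386  0.3655 -0.0442] F tool [  4.144    1.8629 -11.7296] F pin [ 0.1268  1.8485 12.4416] gap 0.031779996070811695
p [0.5264 0.012  0.0968] q [-0.3538  0.406   0.3257  2.1394 -0.373   0.4728  2.1224] 
rotvec [0.0008 0.0001 0.0013] shift now-axes [-0.21   -0.3293 -0.1243] after-axes [-0.2104 -0.3292 -0.124 ] F [-6.3844  0.0047 10.8381]
[ 0.2853  0.9671 -0.0238]
```

It is home: the underside is at 0 mm on the pin, with 12 N axial force and no earlier stop. It fits, so it goes in the green tray. I'll draw it off along the pin.

Request:
carry_out(targets=[{"jaw":28,"dx":0.7,"dy":0,"dz":-1.9,"wx":0,"wy":0,"wz":0},{"jaw":28,"dx":1.4,"dy":0,"dz":-3.8,"wx":0,"wy":0,"wz":0},{"jaw":28,"dx":1.7,"dy":0,"dz":-4.7,"wx":0,"wy":0,"wz":0},{"jaw":28,"dx":1.7,"dy":0,"dz":-4.7,"wx":0,"wy":0,"wz":0},{"jaw":28,"dx":1.7,"dy":0,"dz":-4.7,"wx":0,"wy":0,"wz":0},{"jaw":28,"dx":1.7,"dy":0,"dz":-4.7,"wx":0,"wy":0,"wz":0},{"jaw":28,"dx":1.7,"dy":0,"dz":-4.7,"wx":0,"wy":0,"wz":0},{"jaw":28,"dx":1.7,"dy":0,"dz":-4.7,"wx":0,"wy":0,"wz":0}], squeeze=15)

```text
time_s: 25.85
ee_pos: [0.5094, 0.0067, 0.1279]
ee_rot: [0.086, -0.146, 0.985, 0.013]
wrist_force: [-0.0, -0.5, -0.8]
finger_gap: 0.032
grasp_force: 15.0
```

Request:
carry_out(targets=[{"jaw":28,"dx":2.4,"dy":0,"dz":-6.6,"wx":0,"wy":0,"wz":0},{"jaw":28,"dx":3.4,"dy":0,"dz":-9.4,"wx":0,"wy":0,"wz":0},{"jaw":28,"dx":3.4,"dy":0,"dz":-9.4,"wx":0,"wy":0,"wz":0},{"jaw":28,"dx":3.4,"dy":0,"dz":-9.4,"wx":0,"wy":0,"wz":0},{"jaw":28,"dx":3.4,"dy":0,"dz":-9.4,"wx":0,"wy":0,"wz":0},{"jaw":28,"dx":3.4,"dy":0,"dz":-9.4,"wx":0,"wy":0,"wz":0},{"jaw":28,"dx":0,"dy":0,"dz":0,"wx":0,"wy":0,"wz":0},{"jaw":28,"dx":0,"dy":0,"dz":0,"wx":0,"wy":0,"wz":0}])

```text
time_s: 26.85
ee_pos: [0.4824, -0.0014, 0.177]
ee_rot: [0.086, -0.146, 0.985, 0.013]
wrist_force: [-0.9, 0.4, -1.0]
finger_gap: 0.0317
grasp_force: 15.0
```

```bash
cat >> h.py <<'E'
def green(h):
    r=Rt(np.pi/2+yaw,-.35,yaw); goto(np.array([.432,-.278,.004+h/1e3])-r@ut,r)
E
python3 - <<'E'
from h import *
rep(); green(80)
E
```

```text
underside pin mm [ 0.0311  0.2258 92.3568] F tool [0.9472 0.63   0.8519] F pin [-1.1827  0.6287 -0.4753] gap 0.03165588318607913
p [ 0.4824 -0.0014  0.177 ] q [-0.4458  0.2072  0.4303  2.1598 -0.2217  0.6359  2.0028] 
rotvec [-0.0002  0.5238  0.0015] shift now-axes [ 137.0052 -250.1726   38.6058] after-axes [  98.9746 -250.3724  101.8079] F [-0.9346  0.3747 -1.0029]
```

```bash
sed -i 's/r=Rt(np.pi\/2+yaw,-.35,yaw)/r=Rt(np.pi\/2-.42,-.35,-.42)/' h.py; python3 -c "
from h import *
green(80)"
```

```text
p [ 0.4824 -0.0014  0.177 ] q [-0.4458  0.2072  0.4303  2.1598 -0.2217  0.6359  2.0028] 
rotvec [-0.0636  0.5012  0.7197] shift now-axes [ 137.1394 -250.3375   38.5822] after-axes [ -84.1348 -273.2458   34.9678] F [-0.9346  0.3747 -1.0029]
```

Request:
carry_out(targets=[{"jaw":28,"dx":0,"dy":0,"dz":0,"wx":-0.0127,"wy":0.1,"wz":0.144},{"jaw":28,"dx":0,"dy":0,"dz":0,"wx":-0.0127,"wy":0.1,"wz":0.144},{"jaw":28,"dx":0,"dy":0,"dz":0,"wx":-0.0127,"wy":0.1,"wz":0.144},{"jaw":28,"dx":0,"dy":0,"dz":0,"wx":-0.0127,"wy":0.1,"wz":0.144},{"jaw":28,"dx":0,"dy":0,"dz":0,"wx":-0.0127,"wy":0.1,"wz":0.144},{"jaw":28,"dx":-15,"dy":-50,"dz":0,"wx":0,"wy":0,"wz":0},{"jaw":28,"dx":-15,"dy":-50,"dz":0,"wx":0,"wy":0,"wz":0},{"jaw":28,"dx":-15,"dy":-50,"dz":0,"wx":0,"wy":0,"wz":0}])

```text
time_s: 27.85
ee_pos: [0.4597, -0.1571, 0.1608]
ee_rot: [-0.17, 0.205, 0.963, 0.036]
wrist_force: [-0.2, 0.0, -0.5]
finger_gap: 0.0318
grasp_force: 15.0
```

```bash
python3 -c "
from h import *
green(80)"
```

```text
p [ 0.4597 -0.1571  0.1608] q [-0.1541  0.565   0.6125  1.7853 -0.3222  1.2604  1.747 ] 
rotvec [-0.0003  0.0007  0.0002] shift now-axes [ -38.4165 -121.775    34.4944] after-axes [ -38.4622 -121.7772   34.4357] F [-0.1526  0.006  -0.5375]
```

Request:
carry_out(targets=[{"jaw":28,"dx":-13,"dy":-41,"dz":8,"wx":0,"wy":0,"wz":0},{"jaw":28,"dx":-13,"dy":-41,"dz":8,"wx":0,"wy":0,"wz":0},{"jaw":28,"dx":-12,"dy":-40,"dz":8,"wx":0,"wy":0,"wz":0},{"jaw":28,"dx":0,"dy":0,"dz":0,"wx":0,"wy":0,"wz":0},{"jaw":28,"dx":0,"dy":0,"dz":0,"wx":0,"wy":0,"wz":0},{"jaw":28,"dx":0,"dy":0,"dz":0,"wx":0,"wy":0,"wz":0},{"jaw":28,"dx":0,"dy":0,"dz":0,"wx":0,"wy":0,"wz":0},{"jaw":28,"dx":0,"dy":0,"dz":0,"wx":0,"wy":0,"wz":0}])

```text
time_s: 28.85
ee_pos: [0.4354, -0.2778, 0.1262]
ee_rot: [-0.17, 0.205, 0.963, 0.036]
wrist_force: [0.1, -1.3, -1.0]
finger_gap: 0.032
grasp_force: 15.0
```

```bash
python3 - <<'E'
from h import *
green(30); green(0.5)
# check tray centre from the first top image by green colour
im=cv2.imread("pics/top0.png"); h=cv2.cvtColor(im,cv2.COLOR_BGR2HSV); m=((h[...,0]>45)&(h[...,0]<75)&(h[...,1]>120)).astype(np.uint8)
n,l,st,c=cv2.connectedComponentsWithStats(m); i=1+st[1:,4].argmax(); print(c[i],st[i],onz("top",c[i],.01))
E
```

```text
p [ 0.4354 -0.2778  0.1262] q [ 0.0573  0.6572  0.6182  1.7364 -0.3085  1.2199  1.9469] 
rotvec [0.0002 0.0014 0.0006] shift now-axes [-18.2239  -1.7225  58.1993] after-axes [-18.3068  -1.6997  58.174 ] F [ 0.1128 -1.256  -0.9585]
p [ 0.4354 -0.2778  0.1262] q [ 0.0573  0.6572  0.6182  1.7364 -0.3085  1.2199  1.9469] 
rotvec [0.0002 0.0014 0.0006] shift now-axes [-28.3004  -1.7341  85.9251] after-axes [-28.4223  -1.6997  85.8855] F [ 0.1128 -1.256  -0.9585]
[419.077  282.7756] [ 396  259   48   48 1845] [ 0.4327 -0.2792  0.01  ]
```

Request:
carry_out(targets=[{"jaw":28,"dx":-9,"dy":-1,"dz":29,"wx":0,"wy":0.0014,"wz":0},{"jaw":28,"dx":-9,"dy":-0.7,"dz":29,"wx":0,"wy":0,"wz":0},{"jaw":28,"dx":-5,"dy":0,"dz":14,"wx":0,"wy":0,"wz":0},{"jaw":28,"dx":-3,"dy":0,"dz":7,"wx":0,"wy":0,"wz":0},{"jaw":28,"dx":-1.4,"dy":0,"dz":4,"wx":0,"wy":0,"wz":0},{"jaw":28,"dx":0,"dy":0,"dz":0,"wx":0,"wy":0,"wz":0},{"jaw":28,"dx":0,"dy":0,"dz":0,"wx":0,"wy":0,"wz":0},{"jaw":28,"dx":0,"dy":0,"dz":0,"wx":0,"wy":0,"wz":0}])

```text
time_s: 29.85
ee_pos: [0.4321, -0.2788, 0.0391]
ee_rot: [-0.17, 0.206, 0.963, 0.036]
wrist_force: [0.0, 0.1, -0.6]
finger_gap: 0.0316
grasp_force: 15.0
```

```bash
python3 -c "
from h import *
green(0)"
```

```text
p [ 0.4321 -0.2788  0.0391] q [ 0.0959  0.7702  0.5654  1.7898 -0.3723  1.0638  1.9893] 
rotvec [ 0.0004  0.0004 -0.0005] shift now-axes [-1.1361  0.6198  3.6442] after-axes [-1.1379  0.6206  3.6435] F [ 0.0437  0.0872 -0.6421]
```

Request:
carry_out(targets=[{"jaw":28,"dx":-0.5,"dy":0,"dz":1.4,"wx":0,"wy":0,"wz":0},{"jaw":28,"dx":-0.4,"dy":0,"dz":1.2,"wx":0,"wy":0,"wz":0},{"jaw":28,"dx":-0.2,"dy":0,"dz":0.6,"wx":0,"wy":0,"wz":0},{"jaw":28,"dx":-0.2,"dy":0,"dz":0.6,"wx":0,"wy":0,"wz":0},{"jaw":28,"dx":0,"dy":0,"dz":0,"wx":0,"wy":0,"wz":0},{"jaw":28,"dx":0,"dy":0,"dz":0,"wx":0,"wy":0,"wz":0},{"jaw":28,"dx":0,"dy":0,"dz":0,"wx":0,"wy":0,"wz":0},{"jaw":28,"dx":0,"dy":0,"dz":0,"wx":0,"wy":0,"wz":0}])

```text
time_s: 30.85
ee_pos: [0.4318, -0.2787, 0.0348]
ee_rot: [-0.17, 0.206, 0.963, 0.036]
wrist_force: [-0.4, 0.3, 5.1]
finger_gap: 0.0316
grasp_force: 15.0
```

Request:
carry_out(targets=[{"jaw":36,"dx":0,"dy":0,"dz":0,"wx":0,"wy":0,"wz":0},{"jaw":42,"dx":0,"dy":0,"dz":0,"wx":0,"wy":0,"wz":0},{"jaw":46,"dx":0,"dy":0,"dz":0,"wx":0,"wy":0,"wz":0},{"jaw":46,"dx":0,"dy":0,"dz":0,"wx":0,"wy":0,"wz":0},{"jaw":46,"dx":3.4,"dy":0,"dz":-9.4,"wx":0,"wy":0,"wz":0},{"jaw":46,"dx":7,"dy":0,"dz":-19,"wx":0,"wy":0,"wz":0},{"jaw":46,"dx":14,"dy":0,"dz":-38,"wx":0,"wy":0,"wz":0},{"jaw":46,"dx":17,"dy":0,"dz":-47,"wx":0,"wy":0,"wz":0}])

```text
time_s: 31.85
ee_pos: [0.4315, -0.2786, 0.1576]
ee_rot: [-0.171, 0.206, 0.963, 0.036]
wrist_force: [-0.2, -0.4, -0.8]
finger_gap: 0.0459
grasp_force: 0.0
```

Request:
carry_out(targets=[{"jaw":46,"dx":10,"dy":0,"dz":-40,"wx":0,"wy":0,"wz":0},{"jaw":46,"dx":40,"dy":30,"dz":-20,"wx":0,"wy":0,"wz":0},{"jaw":46,"dx":40,"dy":30,"dz":0,"wx":0,"wy":0,"wz":0},{"jaw":46,"dx":0,"dy":50,"dz":0,"wx":0,"wy":0,"wz":0},{"jaw":46,"dx":0,"dy":0,"dz":0,"wx":0,"wy":0,"wz":0},{"jaw":46,"dx":0,"dy":0,"dz":0,"wx":0,"wy":0,"wz":0},{"jaw":46,"dx":0,"dy":0,"dz":0,"wx":0,"wy":0,"wz":0},{"jaw":46,"dx":0,"dy":0,"dz":0,"wx":0,"wy":0,"wz":0}])

```text
time_s: 32.85
ee_pos: [0.4181, -0.1531, 0.2428]
ee_rot: [-0.17, 0.206, 0.963, 0.036]
wrist_force: [0.0, 0.3, -0.4]
finger_gap: 0.0459
grasp_force: 0.0
```

```bash
python3 - <<'E'
from h import *
p,R,o=pose(); print(p,o["wrist_force"],o["grasp_force"])
for n,w in(("side",(370,430,160,215)),("top",(395,445,258,308))):
    im=optics.capture(n); h=cv2.cvtColor(im,cv2.COLOR_RGB2HSV).astype(int); x0,x1,y0,y1=w
    m=(h[...,0]>=17)&(h[...,0]<=34)&(h[...,1]>110); k=np.zeros_like(m); k[y0:y1,x0:x1]=m[y0:y1,x0:x1]
    l,L,st,c=cv2.connectedComponentsWithStats(k.astype(np.uint8)); i=1+st[1:,4].argmax(); print(n,"brass bbox",st[i],c[i])
    C=np.array([.4318,-.2787,.004]); X=np.vstack([circ(C,np.eye(3),.016),circ(C+[0,0,.04],np.eye(3),.016)]); q=proj(n,X); print("  pred upright bbox",q.min(0),q.max(0)-q.min(0),q.mean(0))
E
```

```text
[ 0.4181 -0.1531  0.2428] [ 0.0157  0.3122 -0.4217] 0.0
side brass bbox [393 181  14  20 207] [399.3382 190.8696]
  pred upright bbox [391.506  181.8459] [13.8634 19.1263] [398.3712 191.3768]
top brass bbox [437 279   8  20  32] [441.7188 286.4688]
  pred upright bbox [412.6689 276.9429] [14.668  12.0764] [419.9244 283.0587]
```

The side view shows an upright brass tube, 14×20 px at (399,191), which matches the prediction for one standing in the green tray. I'm handing in.

```bash
python3 -c "
from plant import ctrl
print(ctrl.hand_in())"
```

```text
the job is handed in; nothing more can be done
None
```

The ferrule from the turntable fitted: it slid fully home against the flange at about 12 N, and I drew it off, stood it upright in the green tray and handed the job in at about 33 s. The hand-in gave no verdict; I did not re-check the other ferrule or the bystanders at the end, but the arm never went near the other ferrule and the pommel was still upright when I picked up the test one.

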